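# Make up two wall-fixing kits

### The arm

A 6-joint arm with a two-finger parallel gripper is mounted at the origin on the work surface. World frame = base frame: x ahead of the robot, y to its left, z up, the work surface at z = 0. Lengths are in m, angles in rad, forces in N, time in s.
With the tool pointing down it reaches from about 0.35 to 0.775 m from the base axis. Payload 7.3 kg.
Tool frame: the origin (TCP) lies at the very end of the fingers, on their centre line; the grasp point (between the pads) lies 19 mm behind it (robot.pinch_z is the distance from the TCP to the grasp point, in m); z points along the fingers, y is the line along which they close (so a half turn about z gives the same grasp; the last joint's range is limited). The gripper opens to 92 mm and grips with 3 to 60 N. Pads are 19 mm wide; open, the fingers measure 130 mm over their backs; the gripper's body (75 mm by 190 mm) begins 47 mm behind the grasp point.
Start: joints at [0.956, 0.342, 1.524, -0, 1.275, -0.146], TCP at [0.237, 0.468, 0.227] pointing down, gripper open.
Joint ranges: [-2.53, 2.53], [-0.77, 2.02], [0.04, 2.7], [-1, 4.14], [0.28, 2.66], [-3.11, 3.11]. Speed limits (rad/s): [2.57, 2.57, 3.14, 3.14, 3.14, 3.14].

### API

Orientations are given as [roll, pitch, yaw] about the fixed x, y, z axes, in that order (R = Rz(yaw) Ry(pitch) Rx(roll)).
In Python, from cell import robot gives the robot as it stands.
- The arm moves only by the tool move_arm, never from a script. Its argument "motion" is a list of rows, each a list of 6 numbers: the shift along the tool's x, y, z in units of 0.1 m (1.0 is 0.1 m), then the turn, a rotation vector about the tool's x, y, z in units of pi rad (1.0 is pi rad). In form: [[dx, dy, dz, rx, ry, rz], ...]. A call has 1 to 12 rows; each row is the pose to reach, as a shift and turn from the pose commanded when the call began, along the tool's axes at that moment, turning the shorter way round; what a row does not reach only later rows make up. A row lasts 1/8 s, in which the tool goes at most 62.5 mm and 10.7 degrees, less where a joint would pass 70% of its speed; a pose out of reach is approached as far as the arm can. A call with a number of a shift or a turn outside -1 to 1 is refused whole. A call with a gripper value outside its range is refused whole. "fingers" is the opening, from -1 (shut) to 1 (fully open), set as the call begins (left out, the last holds). The fingers move at their own pace and stop on an object; "newtons" is the grip in N (left out, the last holds). Time passes only in rows, so rows that repeat a pose let the fingers close. It gives the time, the measured TCP pose, the force, the opening and the grip force at its end, in the units of the state.
- robot.observe(): the state, without advancing time (a new reading comes with each control period).
- robot.read_camera(name): name is "scene" or "top" or "wrist"; returns a dict with "image" (400x640x3 uint8, red, green, blue), "range_z" (400x640 float32, m along the optical axis (not along the pixel's ray), 0 where there is no reading), "vfov" (degrees; the focal length in pixels is half the picture's height over the tangent of half this angle, whatever the lens; pixels are square), "cx", "cy" (the principal point, pixels), "k1" (the pictures are not rectified: a ray, as slopes to the right and down, at radius r is drawn at 1 + k1 r^2 times it, then the intrinsics apply), "extrinsics" (4x4, takes a point from camera to world coordinates); the wrist camera has in their place "hand_eye" (4x4, takes a point from camera to tool coordinates, whose origin is the TCP and whose axes are the flange's). Camera axes: x right, y up, looking along -z (the intrinsics and any distortion apply to the point x, -y, -z); pixel columns grow to the right and rows downward; lengths in m; the calibration is good to about 2 mm. A picture is of the moment at which its call begins: read the wrist's pose just before it.
- robot.hand_in(): hands the job in; it is judged then, once.
The state is a dict: "time": time; "qpos": joint angles; "qvel": joint speeds; "joint_efforts": joint torques, N m; "tool_pos": TCP position; "tool_rot": TCP orientation; "contact_force": force on the tool from outside, world axes, zero at the start; "torque": the same for the moment, N m; "opening": finger opening in m; "grip_force": force on a finger pad.
Only numpy, scipy, OpenCV 4.12 (cv2) and the standard library are available. Lean on these libraries where they do the work, as an engineer would, in place of code of your own. Each camera call takes 0.05 s, during which the arm holds its last target. There are 200 camera calls.

### The job

Make up two wall-fixing kits from the stock on the glass table. In the long tray put the large angle bracket in the shorter bay and the drill bit case in the longer bay; in the square tray put the hex key handle in the long bay, and the small angle bracket and the wall plug tray in the two small bays, one each, either way round. Everything must end sitting flat on the floor of its bay, not up on a rib, and the same way up as it is now (brackets standing on their foot); leave the ramekin standing where it is.

Things in the scene. Friction and masses are not known exactly. Their poses are not given: they have to be found in the camera images.
- large_bracket: larger of two bare steel L-shaped angle brackets, standing on one leg. Foot 60 (x) x 40 (y) x 5 mm thick; upright leg 5 mm thick, 40 mm wide (y), rising to 60 mm above the underside at the +x end of the foot; a 7 mm wide slanting rib joins the legs in the middle. Good grasp: across the 40 mm width (y), on the edges of the upright leg, whose middle plane is at x = +27.5 mm. About 190 g. Origin: centre of the underside of the foot; z up.
- small_bracket: smaller of two bare steel L-shaped angle brackets, standing on one leg. Foot 40 (x) x 30 (y) x 4 mm thick; upright leg 4 mm thick, 30 mm wide (y), rising to 40 mm above the underside at the +x end of the foot; a 7 mm wide slanting rib joins the legs in the middle. Good grasp: across the 30 mm width (y), on the edges of the upright leg, whose middle plane is at x = +18 mm. About 80 g. Origin: centre of the underside of the foot; z up.
- drill_case: aluminium drill bit case, a closed flat box 84 (x) x 40 (y) x 32 mm high with a small dark snap latch on one long side. It stays shut. About 160 g. Grasp across the 40 mm. Stands upright at the start. Origin: centre of the underside; z up.
- hex_handle: folding hex key handle: purple plastic bar 95 (x) x 24 (y) x 32 mm high with steel keys folded in, lying on its edge with the steel keys uppermost. About 130 g. Grasp across the 24 mm. Stands upright at the start. Origin: centre of the underside; z up.
- plug_tray: small yellow nylon wall plug tray, 42 (x) x 38 (y) mm, walls 30 mm high, filled with nine plugs that stand fixed in it up to 33 mm. About 50 g. Grasp across the outside (38 mm along y). Stands upright at the start. Origin: centre of the underside; z up.
- long_tray: long, narrow kit tray, black with grey rims, 204 (x) x 74 (y) mm; fixed to the table, does not move. Floor 3 mm above the table; rims and dividing rib 4 mm thick, tops 8 mm above the table. Two bays end to end, sizes inside the ribs: the longer bay 108 (x) x 66 (y) mm centred at x = -44, y = 0 mm, the shorter bay 84 (x) x 66 (y) mm centred at x = +56, y = 0 mm. Origin: centre of the underside; z up.
- square_tray: nearly square kit tray, black with grey rims, 136 (x) x 130 (y) mm; fixed to the table, does not move. Floor 3 mm above the table; rims and ribs 4 mm thick, tops 8 mm above the table. Three bays, sizes inside the ribs: a long bay 128 (x) x 56 (y) mm centred at x = 0, y = -33 mm, and two small bays 62 x 62 mm centred at x = -33, y = +30 mm and x = +33, y = +30 mm. Origin: centre of the underside; z up.
- ramekin: white ceramic ramekin, 74 mm across, 42 mm high, with a few brass screws in it; loose, a bystander among the stock, not to be moved. Origin: centre of the underside; z up.
There are look-alikes about, which are no part of the job. What is shaped like the drill_case but green is not meant.

How it is judged:
At the end, for the whole second after the job is handed in: Each thing is in the bay named for it (small bracket and plug tray one to a small bay), flat on the floor (origin under 5.5 mm above the tray's underside, tilt under 0.04 rad), centre within 13.5 to 23.5 mm of the bay centre along each tray axis (no more than the ribs enforce), and at rest (angle between each of large_bracket, drill_case, hex_handle, small_bracket, plug_tray's own z axis and vertical below 0.04 rad and linear speed of each of large_bracket, drill_case, hex_handle, small_bracket, plug_tray below 0.01 m/s and angular speed of each of large_bracket, drill_case, hex_handle, small_bracket, plug_tray below 0.1 rad/s and x of drill_case in the frame of long_tray between -0.0585 and -0.0295 m and y of drill_case in the frame of long_tray between -0.0145 and 0.0145 m and z of each of drill_case, large_bracket in the frame of long_tray below 0.0055 m and x of large_bracket in the frame of long_tray between 0.0325 and 0.0795 m and y of large_bracket in the frame of long_tray between -0.0145 and 0.0145 m and x of hex_handle in the frame of square_tray between -0.018 and 0.018 m and y of hex_handle in the frame of square_tray between -0.0505 and -0.0155 m and z of hex_handle in the frame of square_tray below 0.0055 m and (((x of small_bracket in the frame of square_tray between -0.0505 and -0.0155 m and y of small_bracket in the frame of square_tray between 0.0125 and 0.0475 m and z of small_bracket in the frame of square_tray below 0.0055 m) and (x of plug_tray in the frame of square_tray between 0.0195 and 0.0465 m and y of plug_tray in the frame of square_tray between 0.0165 and 0.0435 m and z of plug_tray in the frame of square_tray below 0.0055 m)) or ((x of small_bracket in the frame of square_tray between 0.0155 and 0.0505 m and y of small_bracket in the frame of square_tray between 0.0125 and 0.0475 m and z of small_bracket in the frame of square_tray below 0.0055 m) and (x of plug_tray in the frame of square_tray between -0.0465 and -0.0195 m and y of plug_tray in the frame of square_tray between 0.0165 and 0.0435 m and z of plug_tray in the frame of square_tray below 0.0055 m)))); the robot touches nothing.
It fails at once if the ramekin is shifted more than 25 mm or tipped more than 0.35 rad (distance of ramekin from where it was at the start of the episode above 0.025 m or angle between ramekin's own z axis and vertical above 0.35 rad).
It also fails if it takes over 115 s, if anything falls off the work surface, if the arm or the gripper's body presses on something with over 40 N, if the wrist force passes 120 N, or if a joint passes its speed limit or range.

## Working session

There is one attempt and no reset: what is moved stays moved. The work goes in short steps, Python scripts to look and compute and a tool call to move; the robot and the scene stay as the last step left them, time stands still between calls to the robot, and variables do not carry over. Pictures are saved under pics/ and viewed, at most 14 in all, crops included, and the job is handed in when it is done.

Besides the shell and the picture viewer there is one more tool, called after "Call:" by a JSON object that holds its "api" and its "payload", one argument or row to a line. move_arm: Moves the arm, as the interface text tells. Shifts and turns lie within -1 to 1; 1 stands for 0.1 m of shift or pi rad of turn. Its arguments: {"type":"object","properties":{"motion":{"type":"array"},"fingers":{"type":"number"},"newtons":{"type":"number"}},"required":["motion"]}

```bash
ls; mkdir -p pics
cat > h.py <<'E'
import numpy as np, cv2
from cell import robot
from scipy.spatial.transform import Rotation as R
def cam(n):
    s=robot.observe(); c=robot.read_camera(n)
    if n=='wrist':
        T=np.eye(4);T[:3,:3]=R.from_euler('xyz',s['tool_rot']).as_matrix();T[:3,3]=s['tool_pos'];c['E']=T@c['hand_eye']
    else: c['E']=np.array(c['extrinsics'])
    return c
def save(c,f): cv2.imwrite('pics/'+f,c['image'][:,:,::-1])
def K(c):
    f=200/np.tan(np.radians(c['vfov'])/2); return np.array([[f,0,c['cx']],[0,f,c['cy']],[0,0,1.]])
def rays(c,uv):
    uv=np.asarray(uv,float).reshape(-1,1,2)
    return cv2.undistortPoints(uv,K(c),np.array([c['k1'],0,0,0,0.])).reshape(-1,2)
def cloud(c):
    v,u=np.mgrid[:400,:640]; s=rays(c,np.stack([u,v],-1).reshape(-1,2)); z=c['range_z'].reshape(-1)
    P=np.c_[s[:,0]*z,-s[:,1]*z,-z]; W=P@c['E'][:3,:3].T+c['E'][:3,3]; W[z==0]=np.nan
    return W.reshape(400,640,3)
def atz(c,uv,h):
    s=rays(c,uv); d=np.c_[s[:,0],-s[:,1],-np.ones(len(s))]@c['E'][:3,:3].T; o=c['E'][:3,3]
    return o+d*((h-o[2])/d[:,2])[:,None]
E
python3 - <<'E'
from h import *
print(robot.observe())
for n in ['top','scene','wrist']:
    c=cam(n); save(c,n+'0.png'); np.savez('/tmp/'+n+'0.npz',**c); print(n,c['vfov'],c['k1'],c['E'][:3,3].round(3),(c['range_z']==0).mean())
E
```

```text
pics
{'time': 0.0, 'qpos': array([ 9.56054221e-01,  3.42749438e-01,  1.52503783e+00, -2.40832073e-05,
        1.27544632e+00, -1.46016273e-01]), 'qvel': array([ 1.60843478e-03,  1.85184926e-04,  1.87299438e-04, -4.67552546e-05,
        4.85581232e-04,  4.96494245e-04]), 'joint_efforts': array([-8.49002863e-04, -4.31245351e+01, -2.44217974e+01,  7.17921113e-02,
        5.61052572e-02, -1.39271883e-04]), 'tool_pos': array([0.23691048, 0.46802099, 0.22602387]), 'tool_rot': array([-3.13996584e+00, -2.15967490e-04,  2.67287367e+00]), 'contact_force': array([-0.1964247 ,  0.04645336,  0.26776539]), 'torque': array([ 0.03103049, -0.01041361,  0.01586721]), 'grip_force': 0.0, 'opening': 0.09179113023420163}
top 55.60335414995249 -0.08001289302373242 [ 0.393 -0.002  0.73 ] 0.0040625
scene 45.79537460821325 -0.10748943523973356 [0.988 0.627 0.656] 0.00396875
wrist 59.53349779222186 0.0046797314645366465 [0.176 0.499 0.383] 0.0040390625
```

View pics/top0.png

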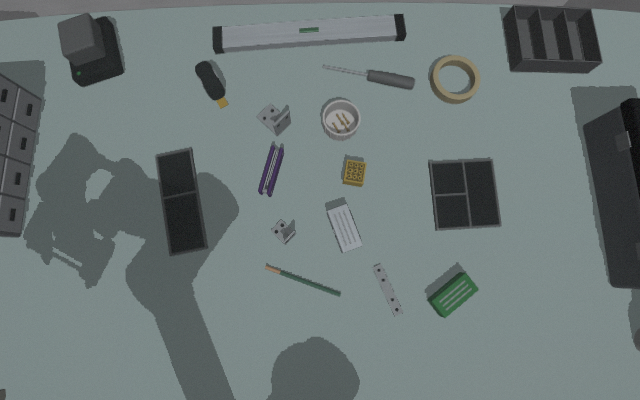

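View pics/scene0.png

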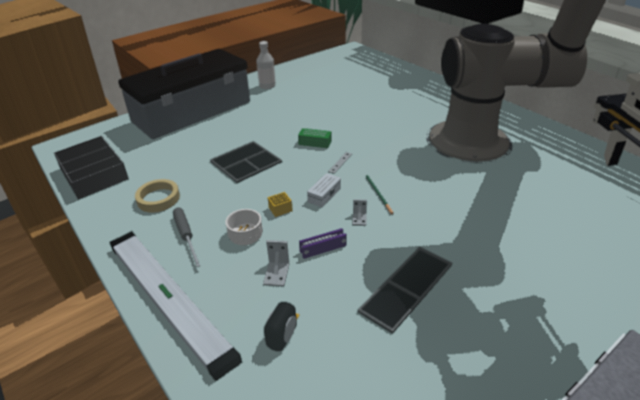

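Top view: the long tray is at px (182,202) and the square tray at (464,194). The large bracket is at (275,118), hex handle (271,169), small bracket (285,231), plug tray (354,172), drill case (344,228), ramekin (341,119). The green decoy is at (453,294).

Run:
```python
from h import *
c=dict(np.load('/tmp/top0.npz')); W=cloud(c); Z=W[...,2]
print('table z', np.nanmedian(Z[300:380,420:560]), np.nanstd(Z[310:330,500:560]))
seeds=dict(large=(275,118),hex=(271,169),small=(285,231),plug=(354,172),case=(344,228),ram=(341,119))
for n,(u,v) in seeds.items():
    m=np.zeros((400,640),np.uint8); m[v-30:v+31,u-30:u+31]=(Z[v-30:v+31,u-30:u+31]>0.012)
    k,l,st,ce=cv2.connectedComponentsWithStats(m)
    i=min(range(1,k),key=lambda i:np.hypot(*(ce[i]-(u,v)))); P=W[l==i]
    zt=np.nanpercentile(P[:,2],95); 
    Q=P[P[:,2]>zt-0.006][:,:2] if n in('hex','plug','case') else P[:,:2]
    r=cv2.minAreaRect((Q*1000).astype(np.float32)); print(n,len(P),'ztop',zt.round(4),r)
g=c['image'].max(2)
for n,(x0,x1,y0,y1) in dict(long=(145,215,140,262),sq=(420,508,150,238)).items():
    # rims: print mean depth
    s=W[y0:y1,x0:x1]; print(n,np.nanpercentile(s[...,2],[5,50,95]).round(4))
def big(c,x0,x1,y0,y1,f,s): cv2.imwrite('pics/'+f,cv2.resize(c['image'][y0:y1,x0:x1,::-1],None,fx=s,fy=s,interpolation=cv2.INTER_CUBIC))
big(c,145,345,95,245,'topL.png',4)
big(c,320,520,130,280,'topR.png',4)
```

```text
table z -0.0001997914114922894 0.0012169422564405634
large 226 ztop 0.0599 ((660.650146484375, 58.743064880371094), (34.9776725769043, 33.737979888916016), 78.36759948730469)
hex 667 ztop 0.0324 ((569.387451171875, 76.37770080566406), (24.551767349243164, 95.15647888183594), 73.80152130126953)
small 82 ztop 0.0402 ((444.8938903808594, 46.631370544433594), (18.39385223388672, 28.578197479248047), 45.99510192871094)
plug 485 ztop 0.0334 ((562.6741943359375, -84.28702545166016), (37.997772216796875, 42.85833740234375), 79.20824432373047)
case 1034 ztop 0.0334 ((455.38714599609375, -60.82992172241211), (83.94231414794922, 41.064266204833984), 19.146039962768555)
ram 610 ztop 0.0425 ((666.6025390625, -60.73468780517578), (71.325439453125, 72.05967712402344), 44.1785774230957)
long [-0.0024  0.0006  0.0067]
sq [-0.0019  0.0017  0.0075]
```

View pics/topL.png

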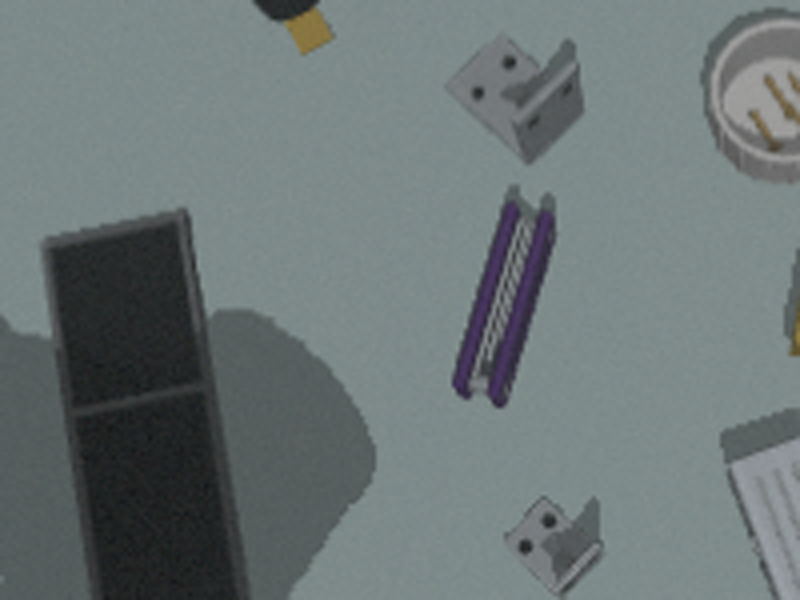

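View pics/topR.png

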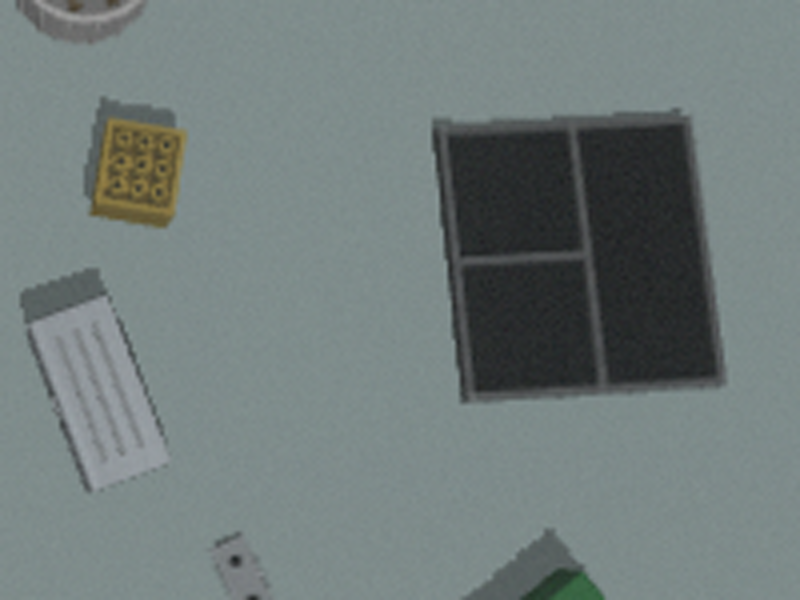

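Run:
```python
from h import *
c=dict(np.load('/tmp/top0.npz')); W=cloud(c)
g=c['image'].max(2)
for n,(x0,x1,y0,y1) in dict(long=(150,212,145,260),sq=(426,504,154,236)).items():
    m=np.zeros((400,640),np.uint8); m[y0:y1,x0:x1]=g[y0:y1,x0:x1]<52
    k,l,st,ce=cv2.connectedComponentsWithStats(m,connectivity=4)
    for i in range(1,k):
        if st[i,4]<150: continue
        v,u=np.nonzero(l==i); P=atz(c,np.c_[u,v],.004)[:,:2]*1000
        print(n,ce[i].round(0),st[i,4],cv2.minAreaRect(P.astype(np.float32)))
# brackets
A=lambda o,uv:np.array(uv)/4+np.array(o)
o=(145,95)
print('L base',atz(c,A(o,[(583,105),(530,163)]),0).round(4)[:,:2].tolist(),'foot',atz(c,A(o,[(503,35),(447,85)]),.005).round(4)[:,:2].tolist(),'top',atz(c,A(o,[(580,68),(513,122)]),.06)[:,:2].round(4).tolist())
print('S top',atz(c,A(o,[(603,547),(562,596)]),.04)[:,:2].round(4).tolist(),'foot',atz(c,A(o,[(543,497),(505,535)]),.004)[:,:2].round(4).tolist())
for n,(u,v),h in (('L',(284,125),.05),('S',(291,237),.032)):
    w=W[v-22:v+22,u-22:u+22].reshape(-1,3); w=w[(w[:,2]>h)]
    print(n,len(w),cv2.minAreaRect((w[:,:2]*1000).astype(np.float32)),w.mean(0))
s=robot.observe(); print(R.from_euler('xyz',s['tool_rot']).as_matrix().round(3))
```

```text
long [176. 174.] 1290 ((570.7437133789062, 267.1816101074219), (83.04400634765625, 65.7828369140625), 11.323944091796875)
long [184. 223.] 1858 ((472.7756042480469, 247.95518493652344), (109.91607666015625, 66.58604431152344), 11.332919120788574)
sq [481. 193.] 1650 ((521.6210327148438, -336.7356872558594), (126.13621520996094, 54.309776306152344), 2.4240105152130127)
sq [448. 178.] 879 ((552.036865234375, -272.248291015625), (59.63115310668945, 60.139854431152344), 2.1466195583343506)
sq [452. 211.] 917 ((486.2073669433594, -274.6519470214844), (60.70954513549805, 60.16086959838867), 2.4139537811279297)
L base [[0.6756, 0.0383], [0.6453, 0.0652]] foot [[0.7122, 0.0785], [0.6858, 0.1068]] top [[0.6707, 0.0363], [0.6447, 0.0676]]
S top [[0.4484, 0.0285], [0.4265, 0.0473]] foot [[0.4758, 0.0587], [0.4578, 0.077]]
L 82 ((660.1099243164062, 54.14858627319336), (6.0890092849731445, 38.632041931152344), 41.65713119506836) [0.65894199 0.05452632 0.05738974]
S 42 ((439.8282165527344, 41.61241149902344), (3.922574281692505, 28.232925415039062), 45.470760345458984) [0.43945859 0.04181389 0.03836993]
[[-0.892  0.452 -0.001]
 [ 0.452  0.892 -0.001]
 [ 0.    -0.001 -1.   ]]
```

```bash
cat > plan.py <<'E'
from h import *
def plan(wps):
    """wps: (x,y,z,phi deg, closing line). Prints shifts (0.1 m) and rz (pi) per call"""
    s=robot.observe(); p=np.array(s['tool_pos']); M=R.from_euler('xyz',s['tool_rot']).as_matrix()
    print('t',round(s['time'],2),'p',p.round(4),'open',round(s['opening'],4))
    a=np.degrees(np.arctan2(M[1,1],M[0,1]))
    for *g,phi in wps:
        g=np.array(g); d=(phi-a+90)%180-90
        n=1
        while True:
            q=p.copy(); aa=a; out=[]
            for i in range(n):
                t=np.radians(aa); y=np.array([np.cos(t),np.sin(t),0]); x=np.array([-np.sin(t),np.cos(t),0]); B=np.c_[x,y,[0,0,-1]]
                u=np.round(B.T@((g-q)/(n-i))*10,2); out.append((u.tolist(),round(-d/180,3) if i==0 else 0,int(np.ceil(max(np.linalg.norm(u)/.55,abs(d)/10 if i==0 else 0)))+0))
                q=q+B@u/10
                if i==0: aa=a+d
            if max(abs(np.array(o[0])).max() for o in out)<=1: break
            n+=1
        p=q;a=aa
        print('->',g,phi); [print('   ',*o) for o in out]
E
python3 - <<'E'
from plan import *
plan([(.4554,-.0608,.11,109.1),(.4554,-.0608,.0105,109.1),(.4554,-.0608,.11,109.1),(.4728,.248,.11,101.3)])
E
```

```text
t 0.15 p [0.237  0.4681 0.2262] open 0.0916
-> [ 0.4554 -0.0608  0.11  ] 109.1
    [-0.72, -0.62, 0.19] -0.255 5
    [-0.06, -0.95, 0.19] 0 2
    [-0.05, -0.95, 0.2] 0 2
    [-0.06, -0.95, 0.19] 0 2
    [-0.05, -0.96, 0.2] 0 2
    [-0.06, -0.95, 0.19] 0 2
-> [ 0.4554 -0.0608  0.0105] 109.1
    [0.0, -0.0, 1.0] -0.0 2
-> [ 0.4554 -0.0608  0.11  ] 109.1
    [0.0, -0.0, -1.0] -0.0 2
-> [0.4728 0.248  0.11  ] 101.3
    [-0.39, 0.95, 0.0] 0.043 2
    [-0.26, 1.0, 0.0] 0 2
    [-0.26, 1.0, 0.0] 0 2
```

Call:
{"api": "move_arm", "payload": {
  "motion": [
    [-0.72,-0.62,0.19,0,0,-0.255],
    [-0.72,-0.62,0.19,0,0,-0.255],
    [-0.72,-0.62,0.19,0,0,-0.255],
    [-0.72,-0.62,0.19,0,0,-0.255],
    [-0.72,-0.62,0.19,0,0,-0.255]
  ],
  "fingers": 0.35
}}

```text
time: 0.78
tool_pos: [0.2734, 0.3803, 0.2076]
tool_rot: [-3.141, -0.0, -2.806]
contact_force: [-0.0, -0.3, -0.3]
opening: 0.0621
grip_force: 0.0
```

Call:
{"api": "move_arm", "payload": {
  "motion": [
    [-0.03,-0.47,0.1,0,0,0],
    [-0.06,-0.95,0.19,0,0,0]
  ]
}}

```text
time: 1.02
tool_pos: [0.3101, 0.2919, 0.1883]
tool_rot: [-3.142, -0.0, -2.807]
contact_force: [0.2, 0.1, 0.2]
opening: 0.0618
grip_force: 0.0
```

Call:
{"api": "move_arm", "payload": {
  "motion": [
    [-0.03,-0.47,0.1,0,0,0],
    [-0.05,-0.95,0.2,0,0,0]
  ]
}}

```text
time: 1.27
tool_pos: [0.3462, 0.2032, 0.1684]
tool_rot: [3.142, 0.0, -2.809]
contact_force: [0.8, 0.6, 0.3]
opening: 0.0619
grip_force: 0.0
```

Call:
{"api": "move_arm", "payload": {
  "motion": [
    [-0.03,-0.47,0.1,0,0,0],
    [-0.06,-0.95,0.19,0,0,0]
  ]
}}

```text
time: 1.52
tool_pos: [0.3828, 0.1152, 0.1494]
tool_rot: [3.142, 0.0, -2.809]
contact_force: [0.8, 0.7, -0.6]
opening: 0.0621
grip_force: 0.0
```

Call:
{"api": "move_arm", "payload": {
  "motion": [
    [-0.03,-0.47,0.1,0,0,0],
    [-0.05,-0.96,0.2,0,0,0]
  ]
}}

```text
time: 1.78
tool_pos: [0.4189, 0.0261, 0.1294]
tool_rot: [3.142, 0.0, -2.809]
contact_force: [0.9, 1.1, -0.2]
opening: 0.0619
grip_force: 0.0
```

Call:
{"api": "move_arm", "payload": {
  "motion": [
    [-0.03,-0.47,0.1,0,0,0],
    [-0.06,-0.95,0.19,0,0,0],
    [-0.06,-0.95,0.19,0,0,0],
    [-0.06,-0.95,0.19,0,0,0]
  ]
}}

```text
time: 2.28
tool_pos: [0.4545, -0.0598, 0.1104]
tool_rot: [3.141, -0.001, -2.81]
contact_force: [0.3, 0.3, -0.2]
opening: 0.0615
grip_force: 0.0
```

Run:
```python
from plan import *
c=cam('wrist'); save(c,'w1.png'); W=cloud(c)
Z=W[...,2]; m=((Z>.022)&(Z<.04)).astype(np.uint8); k,l,st,ce=cv2.connectedComponentsWithStats(m)
for i in range(1,k):
    if st[i,4]>400: P=W[l==i]; print(ce[i].round(),st[i,4],cv2.minAreaRect((P[:,:2]*1000).astype(np.float32)),P[:,2].max())
print(robot.observe()['tool_rot'],robot.observe()['qpos'])
plan([(.4554,-.0608,.11,109.1),(.4554,-.0608,.0105,109.1)])
```

```text
[321. 207.] 6516 ((456.2829284667969, -59.696044921875), (84.21446228027344, 43.03428268432617), 19.269145965576172) 0.033225951976871976
[261. 317.] 869 ((557.8863525390625, -75.51139831542969), (28.59861946105957, 32.737525939941406), 87.31745147705078) 0.03348680099060769
[ 3.14081618e+00 -5.58172177e-04 -2.80880342e+00] [-2.97600236e-01  3.61605411e-01  1.86238436e+00  3.75257567e-04
  9.18511511e-01 -2.20141350e+00]
t 2.33 p [ 0.4546 -0.0594  0.1107] open 0.062
-> [ 0.4554 -0.0608  0.11  ] 109.1
    [-0.0, -0.02, 0.01] -0.0 1
-> [ 0.4554 -0.0608  0.0105] 109.1
    [-0.0, 0.0, 0.99] -0.0 2
```

View pics/w1.png

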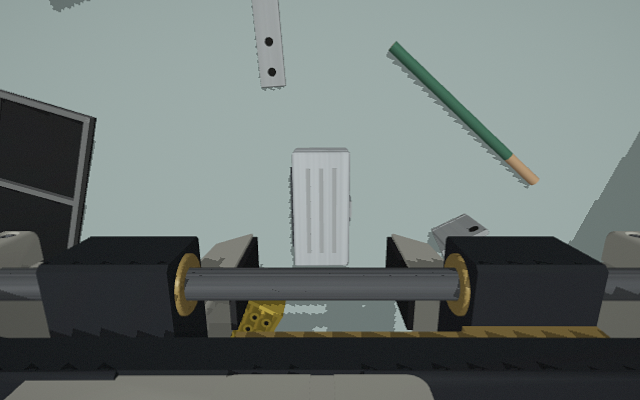

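The wrist view matches the top measurement to about 1 mm. The silver case is centred between the fingers (cols 292–350), so I grasp it.

Call:
{"api": "move_arm", "payload": {
  "motion": [
    [0,0,0.5,0,0,0],
    [0,0,0.85,0,0,0],
    [0,0,1.0,0,0,0],
    [0,0,1.0,0,0,0]
  ]
}}

```text
time: 2.82
tool_pos: [0.4542, -0.0589, 0.0102]
tool_rot: [3.14, -0.002, -2.807]
contact_force: [-0.4, 0.2, 0.3]
opening: 0.0617
grip_force: 0.0
```

Call:
{"api": "move_arm", "payload": {
  "motion": [
    [0,0,0,0,0,0],
    [0,0,0,0,0,0],
    [0,0,0,0,0,0],
    [0,0,0,0,0,0],
    [0,0,0,0,0,0],
    [0,0,0,0,0,0]
  ],
  "fingers": -1,
  "newtons": 25
}}

```text
time: 3.58
tool_pos: [0.4556, -0.0603, 0.0115]
tool_rot: [-3.141, 0.001, -2.809]
contact_force: [-0.7, 1.5, 6.8]
opening: 0.0397
grip_force: 25.0
```

Call:
{"api": "move_arm", "payload": {
  "motion": [
    [0,0,-0.3,0,0,0],
    [0,0,-0.7,0,0,0],
    [0,0,-1.0,0,0,0],
    [0,0,-1.0,0,0,0]
  ]
}}

```text
time: 4.08
tool_pos: [0.4564, -0.0607, 0.1125]
tool_rot: [-3.139, 0.004, -2.809]
contact_force: [-0.2, 0.1, -1.0]
opening: 0.0401
grip_force: 25.0
```

Run:
```python
from plan import *
plan([(.4728,.248,.11,101.3),(.4728,.248,.0145,101.3)])
```

```text
t 4.08 p [ 0.4564 -0.0607  0.1125] open 0.0401
-> [0.4728 0.248  0.11  ] 101.3
    [-0.39, 0.95, 0.01] 0.043 2
    [-0.25, 1.0, 0.01] 0 2
    [-0.26, 1.0, 0.01] 0 2
-> [0.4728 0.248  0.0145] 101.3
    [0.0, 0.0, 0.95] -0.0 2
```

Call:
{"api": "move_arm", "payload": {
  "motion": [
    [-0.2,0.5,0,0,0,0.03],
    [-0.39,0.95,0,0,0,0.043]
  ]
}}

```text
time: 4.32
tool_pos: [0.4602, 0.0431, 0.1094]
tool_rot: [3.141, -0.002, -2.948]
contact_force: [1.3, 0.2, -1.7]
opening: 0.0399
grip_force: 25.0
```

Call:
{"api": "move_arm", "payload": {
  "motion": [
    [-0.12,0.5,0,0,0,0],
    [-0.25,1.0,0,0,0,0]
  ]
}}

```text
time: 4.58
tool_pos: [0.465, 0.1466, 0.1092]
tool_rot: [3.141, -0.002, -2.945]
contact_force: [1.6, 0.0, -2.0]
opening: 0.0403
grip_force: 25.0
```

Call:
{"api": "move_arm", "payload": {
  "motion": [
    [-0.12,0.5,0,0,0,0],
    [-0.26,0.9,0,0,0,0],
    [-0.26,1.0,0,0,0,0],
    [-0.26,1.0,0,0,0,0]
  ]
}}

```text
time: 5.08
tool_pos: [0.4708, 0.2481, 0.1094]
tool_rot: [-3.141, -0.003, -2.943]
contact_force: [0.4, 0.2, -1.7]
opening: 0.04
grip_force: 25.0
```

Run:
```python
from plan import *
plan([(.4728,.248,.0145,101.3)])
c=cam('wrist'); save(c,'w2.png')
```

```text
t 5.08 p [0.4708 0.2481 0.1094] open 0.04
-> [0.4728 0.248  0.0145] 101.3
    [-0.02, -0.01, 0.95] 0.0 2
```

View pics/w2.png

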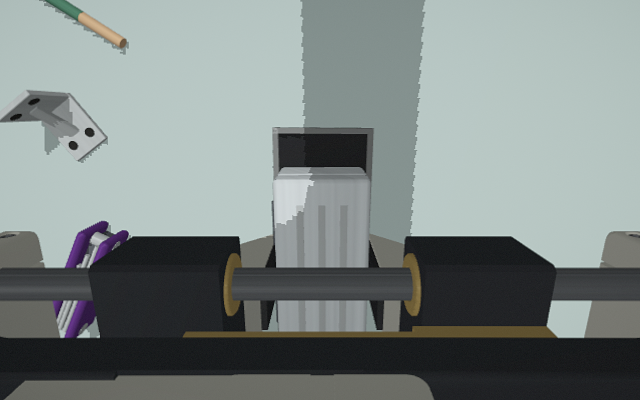

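The case (cols 274–370) is centred over the tray (cols 274–372). I lower and release it.

Call:
{"api": "move_arm", "payload": {
  "motion": [
    [-0.02,0,0.4,0,0,0],
    [-0.02,0,0.75,0,0,0],
    [-0.02,0,0.9,0,0,0],
    [-0.02,0,0.95,0,0,0],
    [-0.02,0,0.95,0,0,0]
  ]
}}

```text
time: 5.75
tool_pos: [0.4744, 0.2486, 0.0164]
tool_rot: [3.141, 0.001, -2.945]
contact_force: [-0.5, -0.0, -1.0]
opening: 0.0397
grip_force: 25.0
```

Call:
{"api": "move_arm", "payload": {
  "motion": [
    [0,0,0,0,0,0],
    [0,0,0,0,0,0],
    [0,0,0,0,0,0],
    [0,0,0,0,0,0]
  ],
  "fingers": 0.15
}}

```text
time: 6.25
tool_pos: [0.474, 0.2489, 0.016]
tool_rot: [3.141, 0.001, -2.944]
contact_force: [-0.6, -0.9, 0.3]
opening: 0.0528
grip_force: 0.0
```

Call:
{"api": "move_arm", "payload": {
  "motion": [
    [0,0,-0.3,0,0,0],
    [0,0,-0.7,0,0,0],
    [0,0,-1.0,0,0,0],
    [0,0,-1.0,0,0,0]
  ]
}}

```text
time: 6.75
tool_pos: [0.4752, 0.2493, 0.1181]
tool_rot: [3.141, 0.005, -2.944]
contact_force: [-0.5, 0.2, -0.5]
opening: 0.0532
grip_force: 0.0
```

Run:
```python
from plan import *
plan([(.660,.0542,.11,131.7),(.660,.0542,.030,131.7)])
```

```text
t 6.75 p [0.4752 0.2493 0.1181] open 0.0532
-> [0.66   0.0542 0.11  ] 131.7
    [-0.48, -0.76, 0.03] -0.169 4
    [-0.03, -0.89, 0.03] 0 2
    [-0.02, -0.9, 0.02] 0 2
-> [0.66   0.0542 0.03  ] 131.7
    [-0.0, 0.0, 0.8] -0.0 2
```

Call:
{"api": "move_arm", "payload": {
  "motion": [
    [-0.48,-0.76,0,0,0,-0.169],
    [-0.48,-0.76,0,0,0,-0.169],
    [-0.48,-0.76,0,0,0,-0.169],
    [-0.48,-0.76,0,0,0,-0.169]
  ],
  "fingers": 0.3
}}

```text
time: 7.25
tool_pos: [0.5353, 0.1832, 0.1144]
tool_rot: [3.14, -0.002, -2.416]
contact_force: [-1.0, -0.0, -0.4]
opening: 0.0599
grip_force: 0.0
```

Call:
{"api": "move_arm", "payload": {
  "motion": [
    [-0.02,-0.45,0,0,0,0],
    [-0.03,-0.89,0,0,0,0]
  ]
}}

```text
time: 7.5
tool_pos: [0.5973, 0.1194, 0.1151]
tool_rot: [3.141, -0.001, -2.416]
contact_force: [0.4, 0.6, -1.3]
opening: 0.06
grip_force: 0.0
```

Call:
{"api": "move_arm", "payload": {
  "motion": [
    [-0.02,-0.45,0,0,0,0],
    [-0.02,-0.9,0,0,0,0],
    [-0.02,-0.9,0,0,0,0],
    [-0.02,-0.9,0,0,0,0]
  ]
}}

```text
time: 8.0
tool_pos: [0.6577, 0.0541, 0.1148]
tool_rot: [3.14, -0.001, -2.415]
contact_force: [-0.8, 0.9, 0.4]
opening: 0.0598
grip_force: 0.0
```

Run:
```python
from plan import *
c=cam('wrist'); save(c,'w3.png'); W=cloud(c)
w=W[(W[...,2]>.05)&(W[...,2]<.064)&(np.hypot(W[...,0]-.66,W[...,1]-.054)<.04)]; print(len(w))
if len(w)>10: print(cv2.minAreaRect((w[:,:2]*1000).astype(np.float32)))
plan([(.660,.0542,.030,131.7)])
```

```text
683
((661.2434692382812, 54.67039489746094), (5.814629554748535, 39.678138732910156), 45.92340850830078)
t 8.05 p [0.6576 0.0545 0.1151] open 0.0599
-> [0.66   0.0542 0.03  ] 131.7
    [-0.02, -0.02, 0.85] -0.0 2
```

View pics/w3.png

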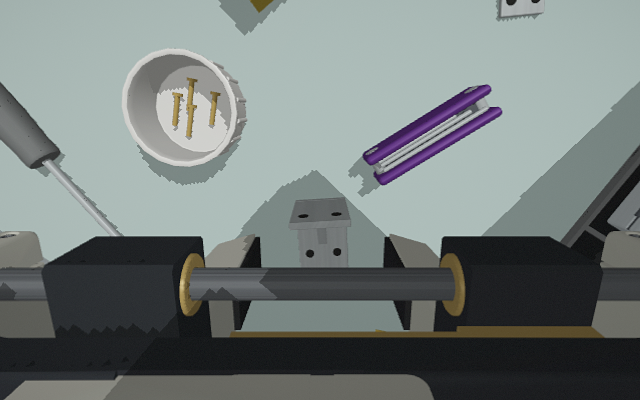

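The bracket is centred between the fingers (cols 290–350, row ~200) and turned about 4° from my estimate. The ramekin is well clear at upper left.

Call:
{"api": "move_arm", "payload": {
  "motion": [
    [-0.02,-0.02,0.4,0,0,-0.02],
    [-0.02,-0.02,0.7,0,0,-0.02],
    [-0.02,-0.02,0.85,0,0,-0.02],
    [-0.02,-0.02,0.85,0,0,-0.02]
  ]
}}

```text
time: 8.55
tool_pos: [0.6607, 0.0541, 0.0301]
tool_rot: [3.14, -0.001, -2.35]
contact_force: [0.6, -1.4, 1.1]
opening: 0.0602
grip_force: 0.0
```

Call:
{"api": "move_arm", "payload": {
  "motion": [
    [0,0,0,0,0,0],
    [0,0,0,0,0,0],
    [0,0,0,0,0,0],
    [0,0,0,0,0,0],
    [0,0,0,0,0,0],
    [0,0,0,0,0,0]
  ],
  "fingers": -1,
  "newtons": 35
}}

```text
time: 9.3
tool_pos: [0.6619, 0.0533, 0.0319]
tool_rot: [-3.141, 0.001, -2.351]
contact_force: [-2.4, 0.5, 5.8]
opening: 0.0392
grip_force: 35.0
```

Call:
{"api": "move_arm", "payload": {
  "motion": [
    [0,0,-0.3,0,0,0],
    [0,0,-0.7,0,0,0],
    [0,0,-1.0,0,0,0],
    [0,0,-1.0,0,0,0]
  ]
}}

```text
time: 9.8
tool_pos: [0.6629, 0.053, 0.1331]
tool_rot: [-3.138, 0.004, -2.351]
contact_force: [0.6, -0.1, -1.8]
opening: 0.039
grip_force: 35.0
```

Run:
```python
from plan import *
e=np.radians(11.3); g=np.array([.5707,.2672])-.0275*np.array([np.cos(e),np.sin(e)]); print(g)
plan([(*g,.13,101.3),(*g,.034,101.3)])
```

```text
[0.5437331  0.26181148]
t 9.8 p [0.6629 0.053  0.1331] open 0.039
-> [0.5437331  0.26181148 0.13      ] 101.3
    [-0.22, 0.77, 0.01] 0.189 4
    [0.26, 0.76, 0.01] 0 2
    [0.25, 0.76, 0.01] 0 2
-> [0.5437331  0.26181148 0.034     ] 101.3
    [0.0, -0.0, 0.96] -0.0 2
```

Call:
{"api": "move_arm", "payload": {
  "motion": [
    [-0.11,0.4,0,0,0,0.05],
    [-0.22,0.77,0,0,0,0.1],
    [-0.22,0.77,0,0,0,0.15],
    [-0.22,0.77,0,0,0,0.189],
    [-0.22,0.77,0,0,0,0.189]
  ]
}}

```text
time: 10.42
tool_pos: [0.6212, 0.123, 0.1287]
tool_rot: [3.141, -0.003, -2.943]
contact_force: [0.3, -0.1, -1.5]
opening: 0.0393
grip_force: 35.0
```

Call:
{"api": "move_arm", "payload": {
  "motion": [
    [0.13,0.4,0,0,0,0],
    [0.26,0.76,0,0,0,0]
  ]
}}

```text
time: 10.68
tool_pos: [0.5809, 0.1927, 0.1293]
tool_rot: [3.141, -0.002, -2.943]
contact_force: [0.8, 0.1, -0.6]
opening: 0.0396
grip_force: 35.0
```

Call:
{"api": "move_arm", "payload": {
  "motion": [
    [0.13,0.4,0,0,0,0],
    [0.25,0.7,0,0,0,0],
    [0.25,0.76,0,0,0,0],
    [0.25,0.76,0,0,0,0]
  ]
}}

```text
time: 11.18
tool_pos: [0.5426, 0.2618, 0.1301]
tool_rot: [-3.141, -0.0, -2.943]
contact_force: [-0.9, 0.4, -1.8]
opening: 0.0394
grip_force: 35.0
```

Run:
```python
from plan import *
plan([(.5437,.2618,.034,101.3)])
c=cam('wrist'); save(c,'w4.png')
```

```text
t 11.18 p [0.5426 0.2618 0.1301] open 0.0394
-> [0.5437 0.2618 0.034 ] 101.3
    [-0.01, -0.0, 0.96] 0.001 2
```

View pics/w4.png

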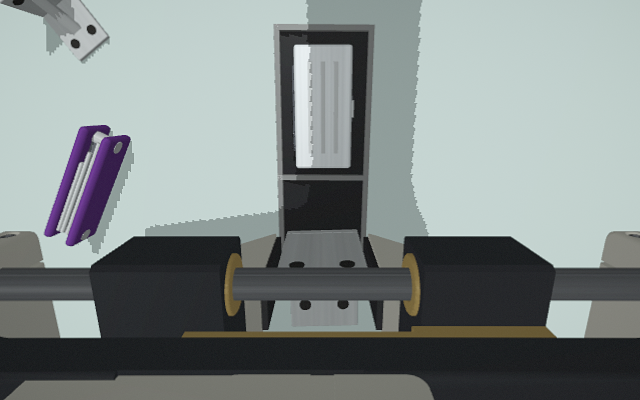

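The case sits cleanly in the long bay (cols 295–352, rows 44–167 inside the rims), and the bracket lines up with the shorter bay. I lower and release it.

Call:
{"api": "move_arm", "payload": {
  "motion": [
    [-0.01,0,0.4,0,0,0],
    [-0.01,0,0.75,0,0,0],
    [-0.01,0,0.9,0,0,0],
    [-0.01,0,0.96,0,0,0],
    [-0.01,0,0.97,0,0,0],
    [-0.01,0,0.97,0,0,0]
  ]
}}

```text
time: 11.98
tool_pos: [0.5444, 0.2622, 0.0349]
tool_rot: [3.142, 0.003, -2.944]
contact_force: [0.5, -1.3, 1.2]
opening: 0.0396
grip_force: 35.0
```

Call:
{"api": "move_arm", "payload": {
  "motion": [
    [0,0,0,0,0,0],
    [0,0,0,0,0,0],
    [0,0,0,0,0,0],
    [0,0,0,0,0,0]
  ],
  "fingers": 0.15
}}

```text
time: 12.48
tool_pos: [0.5434, 0.2623, 0.0338]
tool_rot: [3.141, 0.0, -2.944]
contact_force: [-0.6, -0.4, -0.5]
opening: 0.0525
grip_force: 0.0
```

Call:
{"api": "move_arm", "payload": {
  "motion": [
    [0,0,-0.3,0,0,0],
    [0,0,-0.7,0,0,0],
    [0,0,-0.9,0,0,0],
    [0,0,-0.9,0,0,0]
  ]
}}

```text
time: 12.98
tool_pos: [0.5443, 0.2626, 0.1254]
tool_rot: [3.141, 0.004, -2.944]
contact_force: [-0.6, 0.3, 0.5]
opening: 0.0525
grip_force: 0.0
```

Run:
```python
from plan import *
plan([(.4396,.0417,.11,135.5),(.4396,.0417,.014,135.5)])
```

```text
t 12.97 p [0.5443 0.2626 0.1254] open 0.0525
-> [0.4396 0.0417 0.11  ] 135.5
    [0.49, -0.65, 0.05] -0.19 4
    [0.77, -0.27, 0.05] 0 2
    [0.77, -0.27, 0.05] 0 2
-> [0.4396 0.0417 0.014 ] 135.5
    [-0.0, 0.0, 0.96] -0.0 2
```

Call:
{"api": "move_arm", "payload": {
  "motion": [
    [0.25,-0.33,0,0,0,-0.05],
    [0.49,-0.65,0,0,0,-0.1],
    [0.49,-0.65,0,0,0,-0.15],
    [0.49,-0.65,0,0,0,-0.19],
    [0.49,-0.65,0,0,0,-0.19]
  ]
}}

```text
time: 13.6
tool_pos: [0.5074, 0.1887, 0.1225]
tool_rot: [3.14, -0.002, -2.349]
contact_force: [0.6, 0.2, 0.2]
opening: 0.0527
grip_force: 0.0
```

Call:
{"api": "move_arm", "payload": {
  "motion": [
    [0.38,-0.14,0.05,0,0,0],
    [0.77,-0.27,0.05,0,0,0]
  ]
}}

```text
time: 13.85
tool_pos: [0.4722, 0.1145, 0.1175]
tool_rot: [3.14, -0.002, -2.349]
contact_force: [0.5, -0.2, -0.5]
opening: 0.0527
grip_force: 0.0
```

Call:
{"api": "move_arm", "payload": {
  "motion": [
    [0.38,-0.14,0.05,0,0,0],
    [0.77,-0.27,0.05,0,0,0],
    [0.77,-0.27,0.05,0,0,0],
    [0.77,-0.27,0.05,0,0,0]
  ]
}}

```text
time: 14.35
tool_pos: [0.4389, 0.0414, 0.1135]
tool_rot: [3.141, 0.0, -2.35]
contact_force: [-0.9, -0.5, -0.6]
opening: 0.0529
grip_force: 0.0
```

Run:
```python
from plan import *
c=cam('wrist'); save(c,'w5.png'); W=cloud(c)
w=W[(W[...,2]>.034)&(W[...,2]<.043)&(np.hypot(W[...,0]-.44,W[...,1]-.042)<.03)]; print(len(w))
if len(w)>10: print(cv2.minAreaRect((w[:,:2]*1000).astype(np.float32)))
plan([(.4396,.0417,.014,135.5)])
```

```text
310
((440.6719665527344, 42.80622863769531), (4.705753326416016, 29.332744598388672), 44.73308181762695)
t 14.4 p [0.439  0.0417 0.1135] open 0.0529
-> [0.4396 0.0417 0.014 ] 135.5
    [-0.0, -0.0, 1.0] -0.0 2
```

View pics/w5.png

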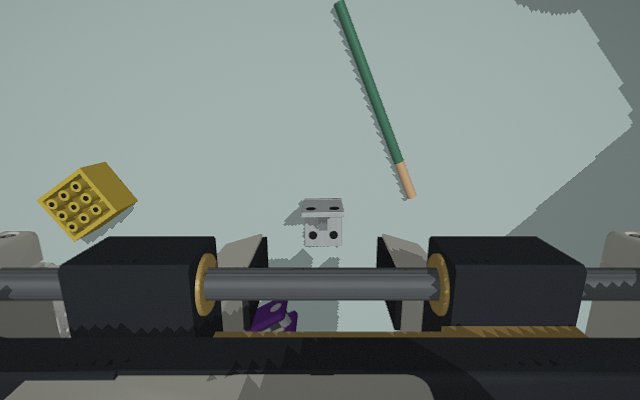

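The small bracket is centred (cols 303–343, row ~205). I grasp it.

Call:
{"api": "move_arm", "payload": {
  "motion": [
    [-0.01,0,0.5,0,0,0],
    [-0.01,0,0.85,0,0,0],
    [-0.01,0,1.0,0,0,0],
    [-0.01,0,1.0,0,0,0]
  ]
}}

```text
time: 14.9
tool_pos: [0.4389, 0.0428, 0.0126]
tool_rot: [3.14, -0.002, -2.347]
contact_force: [-1.2, 0.2, -0.5]
opening: 0.0528
grip_force: 0.0
```

Call:
{"api": "move_arm", "payload": {
  "motion": [
    [0,0,0,0,0,0],
    [0,0,0,0,0,0],
    [0,0,0,0,0,0],
    [0,0,0,0,0,0],
    [0,0,0,0,0,0],
    [0,0,0,0,0,0]
  ],
  "fingers": -1,
  "newtons": 25
}}

```text
time: 15.65
tool_pos: [0.4398, 0.042, 0.0143]
tool_rot: [-3.141, 0.001, -2.348]
contact_force: [-0.7, 1.1, 6.6]
opening: 0.0294
grip_force: 25.0
```

Call:
{"api": "move_arm", "payload": {
  "motion": [
    [0,0,-0.3,0,0,0],
    [0,0,-0.7,0,0,0],
    [0,0,-1.0,0,0,0],
    [0,0,-1.0,0,0,0]
  ]
}}

```text
time: 16.15
tool_pos: [0.4406, 0.0418, 0.1155]
tool_rot: [-3.138, 0.003, -2.348]
contact_force: [0.1, 0.4, -0.6]
opening: 0.0295
grip_force: 25.0
```

Run:
```python
from plan import *
plan([(.4862-.018,-.2755,.11,92.4)])
```

```text
t 16.15 p [0.4406 0.0418 0.1155] open 0.0295
-> [ 0.4682 -0.2755  0.11  ] 92.4
    [0.52, -0.61, 0.01] 0.239 5
    [-0.04, -0.79, 0.02] 0 2
    [-0.03, -0.8, 0.01] 0 2
    [-0.04, -0.79, 0.02] 0 2
```

Call:
{"api": "move_arm", "payload": {
  "motion": [
    [0.26,-0.3,0,0,0,0.05],
    [0.52,-0.61,0,0,0,0.1],
    [0.52,-0.61,0,0,0,0.15],
    [0.52,-0.61,0,0,0,0.2],
    [0.52,-0.61,0,0,0,0.239],
    [0.52,-0.61,0,0,0,0.239]
  ]
}}

```text
time: 16.9
tool_pos: [0.4456, -0.0378, 0.1125]
tool_rot: [3.141, -0.002, -3.097]
contact_force: [-0.6, 0.0, -1.9]
opening: 0.0294
grip_force: 25.0
```

Call:
{"api": "move_arm", "payload": {
  "motion": [
    [-0.02,-0.4,0,0,0,0],
    [-0.04,-0.79,0,0,0,0]
  ]
}}

```text
time: 17.15
tool_pos: [0.4536, -0.1172, 0.113]
tool_rot: [3.141, -0.001, -3.094]
contact_force: [0.8, -0.0, -1.8]
opening: 0.0294
grip_force: 25.0
```

Call:
{"api": "move_arm", "payload": {
  "motion": [
    [-0.02,-0.4,0,0,0,0],
    [-0.03,-0.8,0,0,0,0]
  ]
}}

```text
time: 17.4
tool_pos: [0.46, -0.1975, 0.1129]
tool_rot: [3.141, -0.001, -3.095]
contact_force: [0.8, 0.4, -1.4]
opening: 0.0296
grip_force: 25.0
```

Call:
{"api": "move_arm", "payload": {
  "motion": [
    [-0.02,-0.4,0,0,0,0],
    [-0.04,-0.75,0,0,0,0],
    [-0.04,-0.79,0,0,0,0],
    [-0.04,-0.79,0,0,0,0]
  ]
}}

```text
time: 17.9
tool_pos: [0.4671, -0.2746, 0.1128]
tool_rot: [3.14, -0.001, -3.097]
contact_force: [-0.2, 0.7, -1.7]
opening: 0.0293
grip_force: 25.0
```

Run:
```python
from plan import *
plan([(.4682,-.2755,.0165,92.4)])
c=cam('wrist'); save(c,'w6.png')
```

```text
t 17.9 p [ 0.4671 -0.2746  0.1128] open 0.0293
-> [ 0.4682 -0.2755  0.0165] 92.4
    [-0.01, -0.01, 0.96] 0.001 2
```

View pics/w6.png

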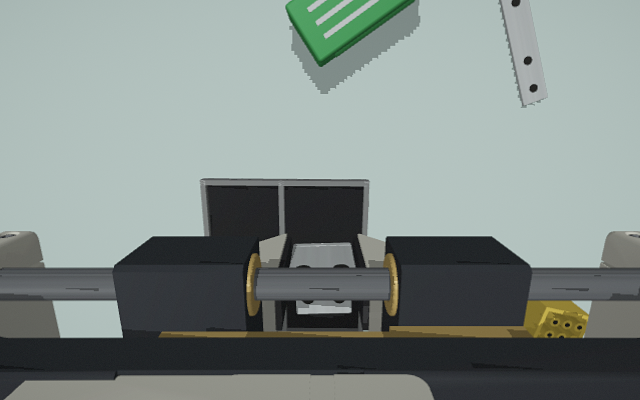

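The bracket (centre col 323) sits over the middle of the small bay (cols 284–364). I lower and release it, then head for the hex handle.

Call:
{"api": "move_arm", "payload": {
  "motion": [
    [-0.01,-0.01,0.4,0,0,0],
    [-0.01,-0.01,0.75,0,0,0],
    [-0.01,-0.01,0.9,0,0,0],
    [-0.01,-0.01,0.96,0,0,0],
    [-0.01,-0.01,0.97,0,0,0],
    [-0.01,-0.01,0.97,0,0,0]
  ]
}}

```text
time: 18.7
tool_pos: [0.4693, -0.2765, 0.0176]
tool_rot: [-3.14, 0.001, -3.098]
contact_force: [0.4, -0.5, -0.4]
opening: 0.0293
grip_force: 25.0
```

Call:
{"api": "move_arm", "payload": {
  "motion": [
    [0,0,0,0,0,0],
    [0,0,0,0,0,0],
    [0,0,0,0,0,0],
    [0,0,0,0,0,0]
  ],
  "fingers": -0.05
}}

```text
time: 19.2
tool_pos: [0.4688, -0.2762, 0.0168]
tool_rot: [-3.142, 0.0, -3.098]
contact_force: [-0.7, 0.2, -1.1]
opening: 0.0437
grip_force: 0.0
```

Call:
{"api": "move_arm", "payload": {
  "motion": [
    [0,0,-0.3,0,0,0],
    [0,0,-0.7,0,0,0],
    [0,0,-1.0,0,0,0],
    [0,0,-1.0,0,0,0]
  ]
}}

```text
time: 19.7
tool_pos: [0.4699, -0.2771, 0.119]
tool_rot: [-3.138, 0.004, -3.098]
contact_force: [-0.6, -0.4, -0.2]
opening: 0.044
grip_force: 0.0
```

Run:
```python
from plan import *
plan([(.5627,-.0843,.11,79.2)])
```

```text
t 19.7 p [ 0.4699 -0.2771  0.119 ] open 0.044
-> [ 0.5627 -0.0843  0.11  ] 79.2
    [-0.34, 0.63, 0.03] 0.074 2
    [-0.18, 0.69, 0.03] 0 2
    [-0.18, 0.69, 0.03] 0 2
```

Plug tray is nearest, so I take it next.

Call:
{"api": "move_arm", "payload": {
  "motion": [
    [-0.17,0.32,0,0,0,0.04],
    [-0.34,0.63,0,0,0,0.074],
    [-0.34,0.63,0,0,0,0.074]
  ],
  "fingers": 0.25
}}

```text
time: 20.08
tool_pos: [0.5, -0.2096, 0.1155]
tool_rot: [3.14, -0.002, 2.955]
contact_force: [-0.1, -1.4, -0.6]
opening: 0.0569
grip_force: 0.0
```

Call:
{"api": "move_arm", "payload": {
  "motion": [
    [-0.09,0.35,0,0,0,0],
    [-0.18,0.69,0,0,0,0]
  ]
}}

```text
time: 20.32
tool_pos: [0.5303, -0.1475, 0.1157]
tool_rot: [3.141, -0.001, 2.952]
contact_force: [0.3, -0.6, 0.1]
opening: 0.0573
grip_force: 0.0
```

Call:
{"api": "move_arm", "payload": {
  "motion": [
    [-0.09,0.35,0,0,0,0],
    [-0.18,0.69,0,0,0,0],
    [-0.18,0.69,0,0,0,0],
    [-0.18,0.69,0,0,0,0]
  ]
}}

```text
time: 20.82
tool_pos: [0.5607, -0.0838, 0.116]
tool_rot: [-3.141, -0.001, 2.953]
contact_force: [-0.7, -0.4, -0.2]
opening: 0.0571
grip_force: 0.0
```

Run:
```python
from plan import *
c=cam('wrist'); W=cloud(c)
w=W[(W[...,2]>.025)&(W[...,2]<.037)&(np.hypot(W[...,0]-.5627,W[...,1]+.0843)<.035)]; print(len(w))
if len(w)>10: print(cv2.minAreaRect((w[:,:2]*1000).astype(np.float32)))
plan([(.5627,-.0843,.0105,79.2)])
```

```text
1977
((562.8425903320312, -83.16522216796875), (38.043968200683594, 42.57621765136719), 79.89112091064453)
t 20.88 p [ 0.5607 -0.0841  0.1162] open 0.0571
-> [ 0.5627 -0.0843  0.0105] 79.2
    [-0.01, 0.0, 0.53] -0.0 1
    [-0.01, 0.0, 0.53] 0 1
```

Call:
{"api": "move_arm", "payload": {
  "motion": [
    [-0.02,0,0.5,0,0,0],
    [-0.02,0,0.85,0,0,0],
    [-0.02,0,0.98,0,0,0]
  ]
}}

```text
time: 21.25
tool_pos: [0.5616, -0.0842, 0.0167]
tool_rot: [3.141, -0.004, 2.951]
contact_force: [0.6, -0.2, 0.2]
opening: 0.0575
grip_force: 0.0
```

Call:
{"api": "move_arm", "payload": {
  "motion": [
    [0,0,0.07,0,0,0],
    [0,0,0.07,0,0,0]
  ]
}}

```text
time: 21.5
tool_pos: [0.5637, -0.0839, 0.0124]
tool_rot: [-3.142, 0.001, 2.952]
contact_force: [0.0, -0.7, 0.2]
opening: 0.0575
grip_force: 0.0
```

Call:
{"api": "move_arm", "payload": {
  "motion": [
    [0,0,0,0,0,0],
    [0,0,0,0,0,0],
    [0,0,0,0,0,0],
    [0,0,0,0,0,0],
    [0,0,0,0,0,0],
    [0,0,0,0,0,0]
  ],
  "fingers": -1,
  "newtons": 15
}}

```text
time: 22.25
tool_pos: [0.5637, -0.0834, 0.0124]
tool_rot: [3.142, 0.001, 2.953]
contact_force: [-1.0, 0.3, 5.4]
opening: 0.0381
grip_force: 15.0
```

Call:
{"api": "move_arm", "payload": {
  "motion": [
    [0,0,-0.3,0,0,0],
    [0,0,-0.7,0,0,0],
    [0,0,-1.0,0,0,0],
    [0,0,-1.0,0,0,0]
  ]
}}

```text
time: 22.75
tool_pos: [0.5646, -0.0837, 0.1139]
tool_rot: [-3.141, 0.005, 2.953]
contact_force: [-0.1, -0.1, -0.5]
opening: 0.038
grip_force: 15.0
```

Run:
```python
from plan import *
plan([(.552,-.2725,.11,92.4)])
```

```text
t 22.75 p [ 0.5646 -0.0837  0.1139] open 0.038
-> [ 0.552  -0.2725  0.11  ] 92.4
    [-0.12, -0.94, 0.02] -0.074 2
    [0.11, -0.94, 0.02] 0 2
```

Call:
{"api": "move_arm", "payload": {
  "motion": [
    [-0.06,-0.47,0,0,0,-0.04],
    [-0.12,-0.94,0,0,0,-0.074],
    [-0.12,-0.94,0,0,0,-0.074]
  ]
}}

```text
time: 23.12
tool_pos: [0.5564, -0.1807, 0.11]
tool_rot: [3.141, -0.002, -3.102]
contact_force: [0.4, 0.9, -1.1]
opening: 0.0376
grip_force: 15.0
```

Call:
{"api": "move_arm", "payload": {
  "motion": [
    [0.05,-0.47,0,0,0,0],
    [0.11,-0.85,0,0,0,0],
    [0.11,-0.94,0,0,0,0],
    [0.11,-0.94,0,0,0,0]
  ]
}}

```text
time: 23.62
tool_pos: [0.5502, -0.2715, 0.1106]
tool_rot: [3.14, -0.001, -3.099]
contact_force: [-0.5, -0.3, 0.1]
opening: 0.0379
grip_force: 15.0
```

Run:
```python
from plan import *
plan([(.552,-.2725,.0150,92.4)])
c=cam('wrist'); save(c,'w7.png')
```

```text
t 23.62 p [ 0.5502 -0.2715  0.1106] open 0.0379
-> [ 0.552  -0.2725  0.015 ] 92.4
    [-0.02, -0.01, 0.96] 0.0 2
```

View pics/w7.png

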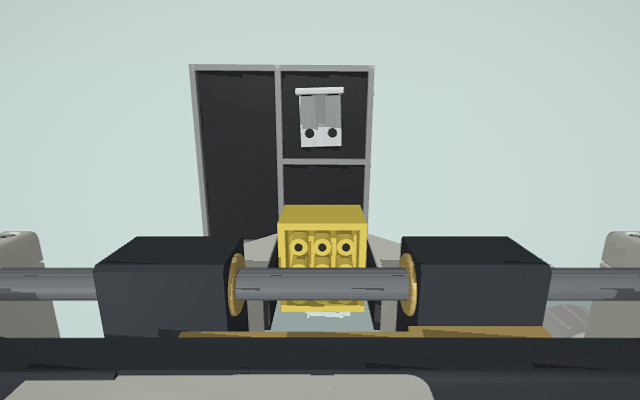

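The small bracket stands flat within its bay (px 320,120), and the plug tray is centred over the far bay. I lower it.

Call:
{"api": "move_arm", "payload": {
  "motion": [
    [-0.02,-0.01,0.4,0,0,0],
    [-0.02,-0.01,0.75,0,0,0],
    [-0.02,-0.01,0.9,0,0,0],
    [-0.02,-0.01,0.96,0,0,0],
    [-0.02,-0.01,0.96,0,0,0]
  ]
}}

```text
time: 24.3
tool_pos: [0.5532, -0.2731, 0.0166]
tool_rot: [-3.141, 0.001, -3.098]
contact_force: [0.0, 0.2, -0.5]
opening: 0.0379
grip_force: 15.0
```

Call:
{"api": "move_arm", "payload": {
  "motion": [
    [0,0,0,0,0,0],
    [0,0,0,0,0,0],
    [0,0,0,0,0,0],
    [0,0,0,0,0,0]
  ],
  "fingers": 0.1
}}

```text
time: 24.8
tool_pos: [0.5525, -0.2733, 0.0158]
tool_rot: [-3.142, 0.0, -3.098]
contact_force: [0.1, 0.4, -0.5]
opening: 0.0506
grip_force: 0.0
```

Call:
{"api": "move_arm", "payload": {
  "motion": [
    [0,0,-0.3,0,0,0],
    [0,0,-0.7,0,0,0],
    [0,0,-1.0,0,0,0],
    [0,0,-1.0,0,0,0]
  ]
}}

```text
time: 25.3
tool_pos: [0.5538, -0.2741, 0.1185]
tool_rot: [-3.138, 0.005, -3.098]
contact_force: [-0.6, 0.2, -0.6]
opening: 0.0502
grip_force: 0.0
```

Run:
```python
from plan import *
plan([(.5694,.0764,.11,73.8)])
```

```text
t 25.3 p [ 0.5538 -0.2741  0.1185] open 0.0502
-> [0.5694 0.0764 0.11  ] 73.8
    [-0.08, 0.87, 0.02] 0.104 2
    [0.21, 0.85, 0.02] 0 2
    [0.21, 0.86, 0.02] 0 2
    [0.21, 0.85, 0.02] 0 2
```

Call:
{"api": "move_arm", "payload": {
  "motion": [
    [-0.04,0.43,0,0,0,0.05],
    [-0.08,0.87,0,0,0,0.104],
    [-0.08,0.87,0,0,0,0.104]
  ]
}}

```text
time: 25.68
tool_pos: [0.556, -0.1829, 0.1145]
tool_rot: [3.141, -0.003, 2.86]
contact_force: [0.5, 0.3, -0.5]
opening: 0.0504
grip_force: 0.0
```

Call:
{"api": "move_arm", "payload": {
  "motion": [
    [0.1,0.43,0,0,0,0],
    [0.21,0.85,0,0,0,0]
  ]
}}

```text
time: 25.92
tool_pos: [0.56, -0.0986, 0.1147]
tool_rot: [-3.141, -0.001, 2.858]
contact_force: [0.4, -0.3, -0.5]
opening: 0.0507
grip_force: 0.0
```

Call:
{"api": "move_arm", "payload": {
  "motion": [
    [0.1,0.43,0,0,0,0],
    [0.21,0.86,0,0,0,0]
  ]
}}

```text
time: 26.18
tool_pos: [0.5641, -0.0097, 0.1148]
tool_rot: [-3.141, -0.001, 2.859]
contact_force: [0.7, 0.3, -0.5]
opening: 0.0507
grip_force: 0.0
```

Call:
{"api": "move_arm", "payload": {
  "motion": [
    [0.1,0.43,0,0,0,0],
    [0.21,0.8,0,0,0,0],
    [0.21,0.85,0,0,0,0],
    [0.21,0.85,0,0,0,0]
  ]
}}

```text
time: 26.68
tool_pos: [0.5679, 0.0767, 0.1151]
tool_rot: [-3.141, -0.001, 2.859]
contact_force: [0.2, -0.1, -0.3]
opening: 0.0503
grip_force: 0.0
```

Run:
```python
from plan import *
c=cam('wrist'); W=cloud(c)
w=W[(W[...,2]>.022)&(W[...,2]<.037)&(np.hypot(W[...,0]-.5694,W[...,1]-.0764)<.055)]; print(len(w))
if len(w)>10: print(cv2.minAreaRect((w[:,:2]*1000).astype(np.float32)))
plan([(.5694,.0764,.0105,73.8)])
```

```text
3564
((568.8013916015625, 77.71002197265625), (24.052167892456055, 92.98876953125), 73.86334991455078)
t 26.73 p [0.5679 0.0762 0.1152] open 0.0504
-> [0.5694 0.0764 0.0105] 73.8
    [-0.01, 0.0, 0.52] -0.0 1
    [-0.0, 0.01, 0.53] 0 1
```

Call:
{"api": "move_arm", "payload": {
  "motion": [
    [-0.01,0.01,0.5,0,0,0],
    [-0.01,0.01,0.85,0,0,0],
    [-0.01,0.01,0.98,0,0,0]
  ]
}}

```text
time: 27.1
tool_pos: [0.5679, 0.0766, 0.0156]
tool_rot: [-3.14, -0.003, 2.857]
contact_force: [0.2, -0.1, -0.2]
opening: 0.0507
grip_force: 0.0
```

Call:
{"api": "move_arm", "payload": {
  "motion": [
    [0,0,0.06,0,0,0],
    [0,0,0.06,0,0,0]
  ]
}}

```text
time: 27.35
tool_pos: [0.5697, 0.0777, 0.0125]
tool_rot: [3.141, 0.001, 2.858]
contact_force: [0.2, 0.1, -0.4]
opening: 0.0505
grip_force: 0.0
```

Call:
{"api": "move_arm", "payload": {
  "motion": [
    [0,0,0,0,0,0],
    [0,0,0,0,0,0],
    [0,0,0,0,0,0],
    [0,0,0,0,0,0],
    [0,0,0,0,0,0],
    [0,0,0,0,0,0]
  ],
  "fingers": -1,
  "newtons": 25
}}

```text
time: 28.1
tool_pos: [0.5693, 0.0781, 0.0122]
tool_rot: [3.141, 0.001, 2.858]
contact_force: [-0.8, 0.0, 5.7]
opening: 0.0236
grip_force: 25.0
```

Call:
{"api": "move_arm", "payload": {
  "motion": [
    [0,0,-0.3,0,0,0],
    [0,0,-0.7,0,0,0],
    [0,0,-1.0,0,0,0],
    [0,0,-1.0,0,0,0]
  ]
}}

```text
time: 28.6
tool_pos: [0.5703, 0.0781, 0.1136]
tool_rot: [3.14, 0.004, 2.858]
contact_force: [-0.1, -0.2, -1.6]
opening: 0.0238
grip_force: 25.0
```

Run:
```python
from plan import *
plan([(.5216,-.3367,.11,92.4)])
```

```text
t 28.6 p [0.5703 0.0781 0.1136] open 0.0238
-> [ 0.5216 -0.3367  0.11  ] 92.4
    [-0.14, -0.82, 0.01] -0.104 2
    [0.13, -0.83, 0.01] 0 2
    [0.13, -0.82, 0.01] 0 2
    [0.14, -0.83, 0.0] 0 2
    [0.13, -0.82, 0.01] 0 2
```

Call:
{"api": "move_arm", "payload": {
  "motion": [
    [-0.07,-0.41,0,0,0,-0.05],
    [-0.14,-0.82,0,0,0,-0.104],
    [-0.14,-0.82,0,0,0,-0.104]
  ]
}}

```text
time: 28.98
tool_pos: [0.5584, -0.0068, 0.1099]
tool_rot: [3.141, -0.003, -3.101]
contact_force: [-0.4, 0.1, -1.9]
opening: 0.0239
grip_force: 25.0
```

Call:
{"api": "move_arm", "payload": {
  "motion": [
    [0.07,-0.41,0,0,0,0],
    [0.13,-0.83,0,0,0,0]
  ]
}}

```text
time: 29.22
tool_pos: [0.5495, -0.0876, 0.1103]
tool_rot: [3.14, -0.002, -3.099]
contact_force: [0.1, 0.5, -1.6]
opening: 0.0238
grip_force: 25.0
```

Call:
{"api": "move_arm", "payload": {
  "motion": [
    [0.07,-0.41,0,0,0,0],
    [0.13,-0.82,0,0,0,0]
  ]
}}

```text
time: 29.48
tool_pos: [0.5401, -0.1706, 0.1102]
tool_rot: [3.14, -0.002, -3.1]
contact_force: [1.0, -0.2, -1.8]
opening: 0.0237
grip_force: 25.0
```

Call:
{"api": "move_arm", "payload": {
  "motion": [
    [0.07,-0.41,0,0,0,0],
    [0.14,-0.83,0,0,0,0]
  ]
}}

```text
time: 29.72
tool_pos: [0.53, -0.2541, 0.1101]
tool_rot: [3.14, -0.002, -3.1]
contact_force: [0.7, 0.4, -0.8]
opening: 0.0238
grip_force: 25.0
```

Call:
{"api": "move_arm", "payload": {
  "motion": [
    [0.07,-0.41,0,0,0,0],
    [0.13,-0.75,0,0,0,0],
    [0.13,-0.82,0,0,0,0],
    [0.13,-0.82,0,0,0,0]
  ]
}}

```text
time: 30.22
tool_pos: [0.5209, -0.3355, 0.1105]
tool_rot: [3.14, -0.001, -3.099]
contact_force: [0.2, -0.0, -1.2]
opening: 0.0239
grip_force: 25.0
```

Run:
```python
from plan import *
plan([(.5216,-.3367,.0150,92.4)])
c=cam('wrist'); save(c,'w8.png')
```

```text
t 30.23 p [ 0.5209 -0.3355  0.1105] open 0.0239
-> [ 0.5216 -0.3367  0.015 ] 92.4
    [-0.01, -0.01, 0.95] 0.0 2
```

View pics/w8.png

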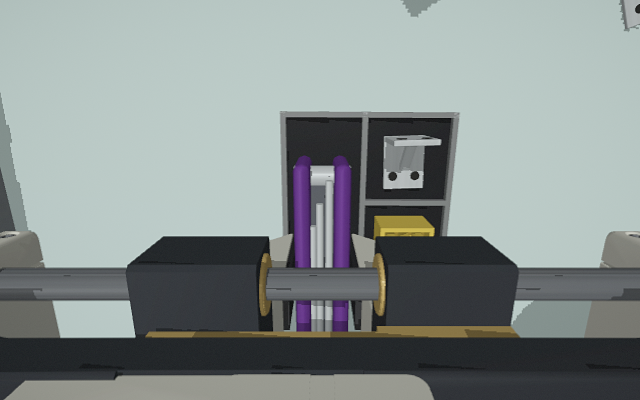

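The hex handle (cols 294–350) is centred over the long bay (cols 286–362), with the other two seated in their bays. I lower and release it, then raise well clear.

Call:
{"api": "move_arm", "payload": {
  "motion": [
    [-0.01,-0.01,0.4,0,0,0],
    [-0.01,-0.01,0.75,0,0,0],
    [-0.01,-0.01,0.9,0,0,0],
    [-0.01,-0.01,0.96,0,0,0],
    [-0.01,-0.01,0.96,0,0,0]
  ]
}}

```text
time: 30.9
tool_pos: [0.5227, -0.3375, 0.0166]
tool_rot: [-3.141, 0.001, -3.098]
contact_force: [0.4, -0.1, -1.1]
opening: 0.024
grip_force: 25.0
```

Call:
{"api": "move_arm", "payload": {
  "motion": [
    [0,0,0,0,0,0],
    [0,0,0,0,0,0],
    [0,0,0,0,0,0],
    [0,0,0,0,0,0]
  ],
  "fingers": -0.2
}}

```text
time: 31.4
tool_pos: [0.522, -0.3376, 0.0159]
tool_rot: [-3.141, 0.0, -3.098]
contact_force: [0.1, 0.0, -0.1]
opening: 0.0366
grip_force: 0.0
```

Call:
{"api": "move_arm", "payload": {
  "motion": [
    [0,0,-0.3,0,0,0],
    [0,0,-0.7,0,0,0],
    [0,0,-1.0,0,0,0],
    [0,0,-1.0,0,0,0]
  ]
}}

```text
time: 31.9
tool_pos: [0.5231, -0.3385, 0.1185]
tool_rot: [-3.138, 0.004, -3.098]
contact_force: [-0.1, 0.4, -0.4]
opening: 0.0365
grip_force: 0.0
```

Call:
{"api": "move_arm", "payload": {
  "motion": [
    [0.5,0,-0.5,0,0,0],
    [1.0,0,-1.0,0,0,0],
    [1.0,0,-1.0,0,0,0],
    [1.0,0,-1.0,0,0,0]
  ]
}}

```text
time: 32.4
tool_pos: [0.4219, -0.342, 0.2154]
tool_rot: [-3.142, 0.001, -3.099]
contact_force: [0.3, 0.3, -0.5]
opening: 0.0364
grip_force: 0.0
```

Call:
{"api": "move_arm", "payload": {
  "motion": [
    [0.5,0,0,0,0,0],
    [0.5,0,0,0,0,0],
    [0.5,0,0,0,0,0]
  ]
}}

```text
time: 32.78
tool_pos: [0.3729, -0.3438, 0.2143]
tool_rot: [3.14, -0.0, -3.098]
contact_force: [0.4, 0.7, -0.5]
opening: 0.0367
grip_force: 0.0
```

Run:
```python
from plan import *
c=cam('top'); W=cloud(c); Z=W[...,2]
a=c['image'][130:280,140:300,::-1]; b=c['image'][130:280,380:540,::-1]
cv2.imwrite('pics/fin.png',cv2.resize(np.hstack([a,b]),None,fx=2.5,fy=2.5,interpolation=cv2.INTER_CUBIC))
for t,(cx,cy),th in (('long',(.4728+.044*.9806,.248+.044*.196),11.3),('sq',((.552+.4862)/2,-.305),2.3)):
    m=((Z>.014)&(np.abs(W[...,0]-cx)<.12)&(np.abs(W[...,1]-cy)<.08)).astype(np.uint8); k,l,st,ce=cv2.connectedComponentsWithStats(m)
    for i in range(1,k):
        if st[i,4]<30: continue
        P=W[l==i]; zt=np.percentile(P[:,2],90); q=P[P[:,2]>zt-.006]; print(t,ce[i].round(),zt.round(4),cv2.minAreaRect((q[:,:2]*1000).astype(np.float32)))
m=(Z>.03)&(np.hypot(W[...,0]-.6666,W[...,1]+.0607)<.06); print('ram',cv2.minAreaRect((W[m][:,:2]*1000).astype(np.float32)))
```

```text
long [172. 181.] 0.0626 ((544.99755859375, 261.3282775878906), (6.0765252113342285, 39.75959777832031), 12.920537948608398)
long [180. 220.] 0.0356 ((474.2991943359375, 246.8904571533203), (84.79328918457031, 39.97706604003906), 11.834362983703613)
sq [453. 176.] 0.0359 ((551.5759887695312, -274.6526794433594), (40.88844680786133, 38.84541702270508), 3.450753688812256)
sq [486. 191.] 0.0349 ((521.720947265625, -337.6849365234375), (94.31564331054688, 23.997392654418945), 3.247854471206665)
sq [457. 216.] 0.0433 ((469.62554931640625, -276.79180908203125), (3.785534381866455, 31.79172134399414), 2.007570266723633)
sq [586. 246.] 0.323 ((402.4466857910156, -290.34283447265625), (9.643396377563477, 83.80186462402344), 2.7189619541168213)
ram ((666.3997192382812, -60.705650329589844), (71.2302474975586, 71.0159912109375), 44.93870544433594)
```

View pics/fin.png

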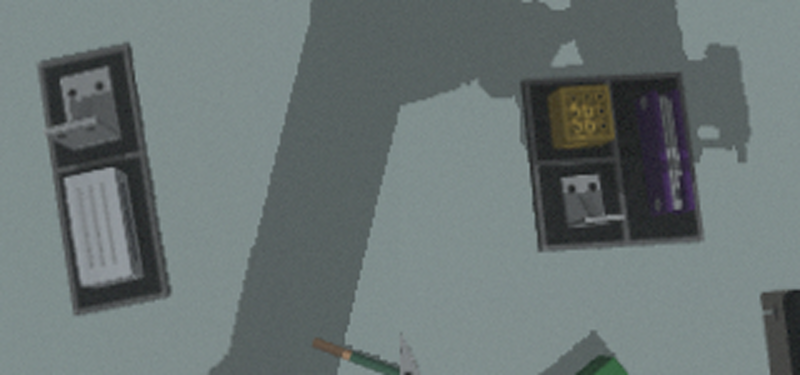

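All five items sit flat at the expected heights (tops 3 mm above where they stood on the table), each within about 3 mm of its bay centre. The ramekin hasn't moved.

```bash
python3 -c "
from cell import robot
print(robot.hand_in())"
```

```text
the job is handed in; nothing more can be done
None
```

Both kits are made up and handed in: my last check showed all five parts flat in their named bays and the ramekin where it was; the hand-in gave no verdict.

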